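# Unlock and pulse the mini chopper

## Robot

A 7-joint arm with a two-finger parallel gripper is mounted at the origin on the work surface. World frame = base frame: x ahead of the robot, y to its left, z up, the work surface at z = 0. Lengths are in m, angles in rad, forces in N, time in s.
With the tool pointing down it reaches from about 0.425 to 0.875 m from the base axis. Payload 8.4 kg.
Tool frame: the origin (TCP) lies at the very end of the fingers, on their centre line; the grasp point (between the pads) lies 19 mm behind it; z points along the fingers, y is the line along which they close (so a half turn about z gives the same grasp; the last joint's range is limited). The gripper opens to 85 mm and grips with 20 to 120 N. Pads are 22 mm wide; open, the fingers measure 114 mm over their backs; the gripper's body (76 mm by 85 mm) begins 54 mm behind the grasp point. The pads swing forward as they close: fully open they stand 13 mm farther back than shut.
Start: joints at [-1.225, 0.333, 0.04, 1.465, -0.013, 1.343, -0.059], TCP at [0.28, 0.587, 0.231] pointing down, gripper open.
Joint ranges: [-2.58, 2.58], [-0.38, 2.09], [-1.3, 1.39], [0.25, 2.4], [-1.5, 4.64], [0.08, 2.09], [-2.65, 2.65]. Speed limits (rad/s): [2.22, 2.22, 2.79, 2.79, 3.14, 3.14, 3.14].

## Interface

Orientations are given as a unit quaternion [x, y, z, w].
In Python, from plant import r gives the robot as it stands.
- The arm moves only by the tool play_rows, never from a script. Its argument "targets" is a list that holds one entry, the list of rows, each a list of 4 numbers: the shift along the tool's x, y, z in cm, then the turn about the tool's z in rad. A call has 1 to 12 rows; each row shifts and turns the commanded pose from where the row before left it, along the tool's axes as they then stand; what a row does not reach is not made up. A row lasts 1/10 s, in which the tool goes at most 50 mm and 8.59 degrees, less where a joint would pass 70% of its speed; a pose out of reach is approached as far as the arm can. A call is refused whole if a number of a shift passes 5 or a number of a turn 0.15, either way. A call with a gripper value outside its range is refused whole. "claw" is the finger opening in cm, from 0 to 8.54, set as the call begins (left out, the last holds). The fingers move at their own pace and stop on an object; "newtons" is the grip in N (left out, the last holds). Time passes only in rows, so rows that do not move let the fingers close. It gives the time, the measured TCP pose, the force, the opening and the grip force at its end, in the units of the state.
- r.observe(): the state, without advancing time (a new reading comes with each control period).
- r.capture(name): name is "scene" or "top"; returns the picture (400x640x3 uint8, red, green, blue); there is no depth.
- r.get_calibration(name): a dict with "fx", "fy", "cx", "cy" (pixels), "pose" (4x4, takes a point from camera to world coordinates). Camera axes: x right, y down, z forward; pixel columns grow to the right and rows downward; lengths in m; the calibration is good to about 2 mm. A picture is of the moment at which its call begins. get_calibration takes no time and is no camera call.
- r.job_done(): hands the job in; it is judged then, once.
Trained networks look in the newest picture that a camera, given by its name, has taken for a name from the list of things; names that differ only in an ending like _2 or _b are one class to them, and where a whole thing is asked for, a point or a joint stands for the part that bears it (a point fixed in the world has none). Each returns a list of dicts, best first, with "confidence" (0 to 1); they miss things now and then, are a little off and sometimes report something else, mostly with a low value. They report only what shows in the picture. A call takes as long as a camera call.
- r.masks_of(thing, camera): "mask" (400x640 bool, what is visible of it).
- r.place_of(thing, camera): "position" ([x, y, z] in m, in world coordinates, good to about 4 mm: a listed point, or the origin of a listed thing).
The state is a dict: "clock": time; "joint_positions": joint angles; "qd": joint speeds; "joint_torque": joint torques, N m; "tool_pos": TCP position; "tool_rot": TCP orientation; "wrist_force": force on the tool from outside, world axes, zero at the start; "moment": the same for the moment, N m; "opening": finger opening in m; "finger_force": force on a finger pad.
Only numpy, scipy, OpenCV 4.12 (cv2) and the standard library are available. Lean on these libraries where they do the work, as an engineer would, in place of code of your own. Each camera call takes 0.05 s, during which the arm holds its last target. There are 200 camera calls.

## Task

On the pull-out tray, get the mini chopper to run a short pulse: slide its yellow child-lock tab by the orange lug all the way off the start button, then press the green button it was covering fully down and let go. Leave the tab open, the button up again, and the round wooden tostonera and the blue mug where they stand.

Things in the scene. Friction and masses are not known exactly. Their poses are not given: they have to be found in the camera images.
- tab_lug (a point): Centre of the orange lug on the yellow child-lock tab of the fixed white mini chopper: 12 mm thick (x), 36 wide (y), 22 high. The plate's top is 11 mm below this point; plate 62 mm wide, reaching 10 mm to -x, 56 to +x. Slides along the lug's -x (towards the robot), about 1.5 N, stays put; lug 32 mm to -x of the button's centre = shut (starts 32 to 37), 87 = fully open. Bowl axis 140 mm to +y.
- button_top (a point): Centre of the top of the green start button, 32 mm across, 2 mm under the tab's plate until that is slid off; 17 mm below the lug's centre, 10 mm above the chopper's deck. Axes parallel to the lug's. Goes 7 mm straight down to a stop (spring, 0.8 N rising to 4.3 N), springs back when released; this point moves with it. The clear bowl beside it is 108 mm across, 95 mm above the deck.
- tostonera: Bystander: round mahogany plantain press, two discs 120 mm across, 38 mm thick in all, with a double handle reaching 136 mm from the disc's centre along its -x; loose on the tray. Origin at the centre of the underside of the discs.
- mug: Bystander: blue enamel mug, 82 mm across, 85 mm high, handle on its +y side; loose on the tray. Origin at the centre of its underside.

How it is judged:
On the way, in this order (a step that is already met when the one before it is completed fails the run):
1. the child-lock tab is slid off the button, at least 45 of its 55 mm (x of tab_lug in the frame of button_top below -0.077 m and distance of button_top from where it was at the start of the episode below 0.002 m), for 0.2 s.
2. with the tab still open, the start button is pressed down at least 5 of its 7 mm (x of tab_lug in the frame of button_top below -0.077 m and distance of button_top from where it was at the start of the episode above 0.005 m), for 0.1 s.
At the end, for the whole second after the job is handed in: The tab is open by at least 45 mm of its 55 mm (lug centre at least 77 mm to the -x side of the button centre), the button has sprung back to within 1.5 mm of its rest height, and the tostonera and mug are within 30 mm of where they began (x of tab_lug in the frame of button_top below -0.077 m and distance of button_top from where it was at the start of the episode below 0.0015 m and distance of each of tostonera, mug from where it was at the start of the episode below 0.03 m); the robot touches nothing.
It fails at once if the button is pushed in (over 3 mm) while the tab is not yet off it (not (x of tab_lug in the frame of button_top below -0.077 m) and distance of button_top from where it was at the start of the episode above 0.003 m).
It fails at once if the tostonera or the mug is moved by more than 30 mm (distance of any of tostonera, mug from where it was at the start of the episode above 0.03 m).
It also fails if it takes over 35 s, if anything falls off the work surface, if the arm or the gripper's body presses on something with over 40 N, if the wrist force passes 120 N, or if a joint passes its speed limit or range.

## Working session

There is one attempt and no reset: what is moved stays moved. The work goes in short steps, Python scripts to look and compute and a tool call to move; the robot and the scene stay as the last step left them, time stands still between calls to the robot, and variables do not carry over. Pictures are saved under pics/ and viewed, at most 10 in all, crops included, and the job is handed in when it is done.

Besides the shell and the picture viewer there is one more tool, called by a JSON object that holds its "op" and its "data". play_rows: Moves the arm, as the interface text tells. Its arguments: {"type":"object","properties":{"targets":{"type":"array"},"claw":{"type":"number"},"newtons":{"type":"number"}},"required":["targets"]}

```bash
mkdir -p pics
python3 - <<'E'
from plant import r
import cv2,numpy as np
s=r.observe();print(s["clock"],s["tool_pos"],s["tool_rot"])
ims=[]
for c in("scene","top"):
    im=r.capture(c);ims.append(im)
    k=r.get_calibration(c);print(c,k["fx"],k["cx"],k["cy"],np.round(k["pose"],3).tolist())
    for t in("tab_lug","button_top","tostonera","mug"):
        print(c,t,[(np.round(d["position"],4).tolist(),round(d["confidence"],2)) for d in r.place_of(t,c)[:2]])
cv2.imwrite("pics/s.png",ims[0][:,:,::-1]);cv2.imwrite("pics/t.png",ims[1][:,:,::-1])
E
```

```text
0.0 [0.27953054 0.58634439 0.23044776] [ 2.20579576e-01  9.75368676e-01 -7.63535520e-04 -1.15518916e-04]
scene 378.90529688858913 323.7798849027176 198.21552207163083 [[-0.62, 0.649, -0.441, 1.024], [0.784, 0.521, -0.336, 0.393], [0.012, -0.554, -0.832, 0.821], [0.0, 0.0, 0.0, 1.0]]
scene tab_lug [([0.5287, -0.192, 0.0899], 0.55)]
scene button_top []
scene tostonera [([0.5443, 0.1344, 0.0123], 0.65)]
scene mug [([0.6579, 0.3888, 0.0102], 0.95)]
top 432.34637581724235 314.2547765498549 196.75051473295449 [[-0.007, -0.979, 0.204, 0.444], [-1.0, 0.006, -0.005, 0.109], [0.004, -0.204, -0.979, 0.998], [0.0, 0.0, 0.0, 1.0]]
top tab_lug [([0.5259, -0.1971, 0.0879], 0.94)]
top button_top []
top tostonera [([0.5505, 0.137, 0.0123], 0.88)]
top mug [([0.657, 0.3811, 0.0162], 0.83)]
```

View pics/s.png

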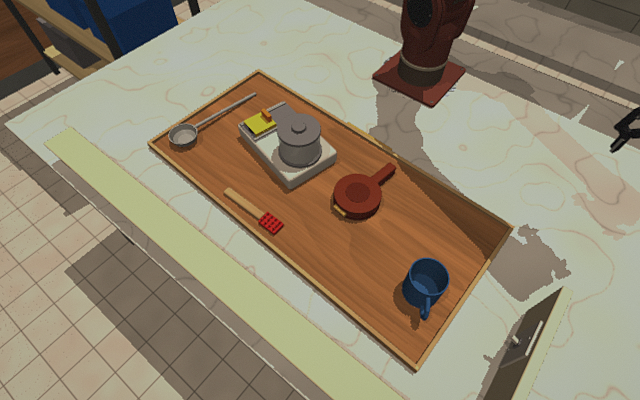

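View pics/t.png

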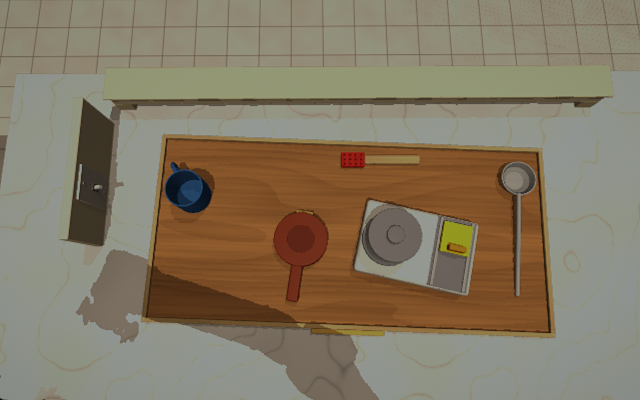

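The scene picture shows the chopper at about (285,145), its yellow tab at (262,123) and the orange lug at (267,115). In the top picture the tab is at (457,238), the lug at (457,248) and the bowl at (392,235). The tostonera is at (300,240) and the mug at (187,190). The chopper is turned by roughly -0.2 rad, so I'll measure that and triangulate the lug.

```bash
cat > h.py <<'E'
from plant import r
import cv2,numpy as np
from scipy.spatial.transform import Rotation as R
def ray(c,u,v):
    k=r.get_calibration(c);P=np.array(k["pose"]);d=P[:3,:3]@[(u-k["cx"])/k["fx"],(v-k["cy"])/k["fy"],1];return P[:3,3],d
def at(c,u,v,z):
    o,d=ray(c,u,v);return o+d*(z-o[2])/d[2]
def tri(a,b):
    (o,d),(p,e)=ray(*a),ray(*b);s=np.linalg.lstsq(np.c_[d,-e],p-o,rcond=None)[0];x,y=o+d*s[0],p+e*s[1];return (x+y)/2,np.linalg.norm(x-y)
def orange(im):
    h=cv2.cvtColor(im,cv2.COLOR_RGB2HSV);return h
E
python3 - <<'E'
from h import *
t=cv2.imread("pics/t.png");s=cv2.imread("pics/s.png")
for n in("top","scene"):
    r.capture(n)
    m=r.masks_of("tab_lug",n)
    for d in m[:2]:
        M=d["mask"];ys,xs=np.nonzero(M);print(n,d["confidence"],M.sum(),xs.min(),xs.max(),ys.min(),ys.max(),cv2.minAreaRect(np.c_[xs,ys].astype(np.float32)))
cs={}
for n,im,(x0,x1,y0,y1) in(("top",t,(436,480,215,262)),("scene",s,(240,285,100,140))):
    h=cv2.cvtColor(im,cv2.COLOR_BGR2HSV)
    for nm,a,b in(("orange",(8,150,90),(21,255,255)),("yellow",(25,150,70),(35,255,255))):
        k=cv2.inRange(h,a,b);k2=np.zeros_like(k);k2[y0:y1,x0:x1]=k[y0:y1,x0:x1]
        ys,xs=np.nonzero(k2);
        if len(xs): cs[n,nm]=(n,xs.mean(),ys.mean());print(n,nm,len(xs),xs.mean(),ys.mean(),xs.min(),xs.max(),ys.min(),ys.max(),cv2.minAreaRect(np.c_[xs,ys].astype(np.float32)))
p,e=tri(cs["top","orange"],cs["scene","orange"]);print(p,e)
S=6
a=cv2.resize(t[190:300,350:482],None,fx=S,fy=5.4,interpolation=cv2.INTER_CUBIC);cv2.imwrite("pics/tc.png",a)
E
```

```text
top 0.78 876 440 472 222 255 ((456.0000305175781, 238.5), (30.398000717163086, 30.005769729614258), 11.309932708740234)
scene 0.67 474 245 274 110 136 ((259.9775390625, 123.26404571533203), (20.351959228515625, 25.121950149536133), 57.9946174621582)
top orange 416 467.59375 236.17307692307693 444 479 215 261 ((461.5, 238.0), (46.0, 35.0), 90.0)
top yellow 752 455.5558510638298 236.37632978723406 439 472 221 256 ((455.8117370605469, 238.3470458984375), (30.587196350097656, 30.478734970092773), 12.528807640075684)
scene orange 587 256.66950596252127 109.78194207836457 240 284 100 139 ((262.0, 119.5), (39.0, 44.0), 90.0)
scene yellow 315 257.6952380952381 123.44126984126984 244 275 112 133 ((259.7629699707031, 122.49308776855469), (18.294116973876953, 26.41176414489746), 61.927513122558594)
[ 0.54189524 -0.20653393  0.11675966] 0.005589331226822782
```

View pics/tc.png

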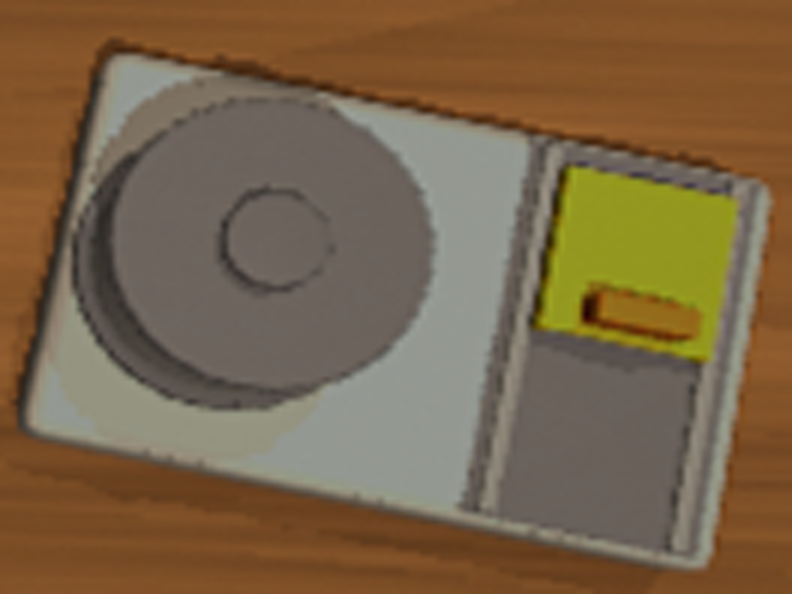

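The crop shows the plate corners at about (565,165), (740,195), (710,360) and (535,328). The orange lug's top face is centred near (648,313), which is full-picture (458,248).

Run:
```python
from h import *
C=[(444.2,220.6),(473.3,226.1),(468.3,256.7),(439.2,250.7)]
for z in(.07,.08,.09):
    q=np.array([at("top",u,v,z)[:2] for u,v in C]);TL,TR,BR,BL=q
    c=q.mean(0);ax=(TL+TR-BL-BR);yaw=np.arctan2(ax[1],ax[0]);ay=TL+BL-TR-BR;yaw2=np.arctan2(-ay[0],ay[1])
    print(z,"sizes",np.linalg.norm(ax)/2,np.linalg.norm(ay)/2,"yaw",yaw,yaw2,"lug est",c-.023*np.array([np.cos(yaw),np.sin(yaw)]))
r.capture("scene");r.capture("top")
L={}
for n in("scene","top"):
    im=r.capture(n);d=r.masks_of("tab_lug",n)
    h=cv2.cvtColor(im,cv2.COLOR_RGB2HSV).astype(int)
    M=cv2.dilate(d[0]["mask"].astype(np.uint8),np.ones((5,5)))>0
    k=M&(h[...,0]>=8)&(h[...,0]<=22)&(h[...,1]>170)&(h[...,2]>110)
    ys,xs=np.nonzero(k);print(n,k.sum(),np.median(xs),np.median(ys),xs.min(),xs.max(),ys.min(),ys.max());L[n]=(n,np.median(xs),np.median(ys))
print(tri(L["scene"],L["top"]))
for n in("scene","top"): print([np.round(d["position"],4).tolist() for d in r.place_of("tab_lug",n)])
print("lugtop from top cam",at("top",458,248,.1),at("top",458,248,.09))
```

```text
0.07 sizes 0.06713820410513675 0.06308644605398361 yaw -0.23511628893271055 -0.20435377552219067 lug est [ 0.52162264 -0.19579818]
0.08 sizes 0.06641462460577849 0.0624065342264263 yaw -0.23511628893271064 -0.20435377552218945 lug est [ 0.52054322 -0.19245965]
0.09 sizes 0.0656910451064201 0.061726622398869 yaw -0.2351162889327099 -0.20435377552219092 lug est [ 0.5194638  -0.18912112]
scene 71 265.0 114.0 258 271 108 133
top 101 457.0 248.0 448 466 243 252
(array([ 0.52190355, -0.19445017,  0.09245798]), np.float64(0.0015641834358703563))
[[0.5228, -0.1948, 0.0945]]
[[0.5241, -0.1976, 0.0878]]
lugtop from top cam [ 0.52083377 -0.19329163  0.1       ] [ 0.52169136 -0.19665412  0.09      ]
```

{"op": "play_rows", "data": {"targets": [[[0,0,-1,-0.11],[0,-1,-1,-0.11],[-2,-3,0,0],[-2.5,-3.5,0,0],[-2.5,-3.5,0,0],[-2.5,-3.5,0,0],[-2.5,-3.5,0,0],[-2.5,-3.5,0,0],[-2.5,-3.5,0,0],[-2.5,-3.5,0,0],[-2.5,-3.5,0,0],[-2.5,-3.5,0,0]]], "claw": 0, "newtons": 20}}

```text
clock: 2.3
tool_pos: [0.4387, 0.1846, 0.2516]
tool_rot: [0.112, 0.994, 0.0, 0.0]
wrist_force: [0.8, 0.4, 1.2]
opening: -0.0002
finger_force: 0.0
```

```bash
cat >> h.py <<'E'
X=np.array([np.cos(.22),-np.sin(.22)]);Y=np.array([-X[1],X[0]])
def rel(lug=(.523,-.195,.090)):
    s=r.observe();p=s["tool_pos"];d=p-np.array(lug);e=R.from_quat(s["tool_rot"]).as_matrix()
    print("t",round(s["clock"],2),"tcp",p.round(4),"rel chopper mm",(1e3*np.array([d[:2]@X,d[:2]@Y,d[2]])).round(1),"tool x yaw err",round(float(np.arctan2(e[1,0],e[0,0])-(np.pi-.22)),4),"z",e[:,2].round(3),"F",s["wrist_force"].round(2),"open",round(s["opening"],4),"q",s["joint_positions"].round(2))
E
python3 -c "
from h import *
rel()"
```

```text
t 2.3 tcp [0.4387 0.1846 0.2516] rel chopper mm [-165.1  352.1  161.6] tool x yaw err -0.0049 z [ 0.001  0.001 -1.   ] F [0.78 0.37 1.18] open -0.0002 q [-0.8  -0.05  0.3   1.85  0.01  1.33  0.84]
```

{"op": "play_rows", "data": {"targets": [[[-1.8,-3,0,0],[-1.8,-3.2,0,0],[-1.8,-3.2,0,0],[-1.8,-3.2,0,0],[-1.8,-3.2,0,0],[-1.8,-3.2,0,0],[-1.8,-3.2,0,0],[-1.8,-3.2,0,0],[-1.8,-3.2,0,0],[-1.8,-3.2,0,0],[0,0,0,0],[0,0,0,0]]]}}

```text
clock: 3.5
tool_pos: [0.5427, -0.1646, 0.2512]
tool_rot: [0.113, 0.994, -0.0, -0.0]
wrist_force: [-0.1, 0.6, -0.4]
opening: 0.0003
finger_force: 0.0
```

```bash
python3 -c "
from h import *
rel()"
```

```text
t 3.5 tcp [ 0.5427 -0.1646  0.2512] rel chopper mm [ 12.6  34.  161.2] tool x yaw err -0.0068 z [-0. -0. -1.] F [-0.08  0.57 -0.4 ] open 0.0003 q [-0.4   0.17  0.7   1.67 -0.11  1.34  1.67]
```

{"op": "play_rows", "data": {"targets": [[[-0.7,-1.7,0,0],[-0.7,-1.7,1,0],[0,0,3,0],[0,0,3,0],[0,0,3,0],[0,0,2,0],[0,0,0,0],[0,0,0,0]]]}}

```text
clock: 4.3
tool_pos: [0.5493, -0.1991, 0.1319]
tool_rot: [0.112, 0.994, 0.0, 0.0]
wrist_force: [0.9, -0.4, -0.2]
opening: 0.0003
finger_force: 0.0
```

```bash
python3 -c "
from h import *
rel()
a=r.capture('top')[200:290,400:500];b=r.capture('scene')[80:170,220:320]
cv2.imwrite('pics/c1.png',cv2.resize(np.hstack([a,b]),None,fx=4,fy=4,interpolation=cv2.INTER_CUBIC)[:,:,::-1])
print([[np.round(d['position'],4).tolist() for d in r.place_of('tab_lug',n)] for n in('top','scene')])"
```

```text
t 4.3 tcp [ 0.5493 -0.1991  0.1319] rel chopper mm [26.5  1.8 41.9] tool x yaw err -0.0035 z [ 0.  0. -1.] F [ 0.87 -0.45 -0.22] open 0.0003 q [-0.3   0.32  0.7   1.78 -0.23  1.12  1.81]
[[[0.5238, -0.1966, 0.0895]], [[0.5251, -0.1976, 0.09]]]
```

View pics/c1.png

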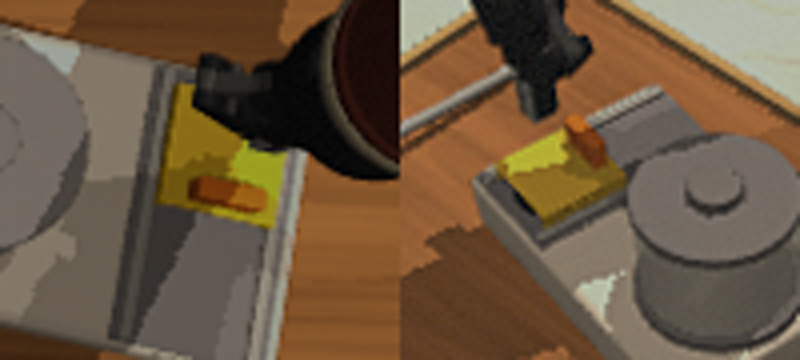

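The two crops show the closed fingers above the plate on the +x (far) side of the lug, with nothing in the way. Next I lower them behind the lug.

{"op": "play_rows", "data": {"targets": [[[-0.2,-0.2,1.5,0],[0,0,1.5,0],[0,0,0.7,0],[0,0,0.5,0],[0,0,0,0],[0,0,0,0]]]}}

```text
clock: 5.1
tool_pos: [0.5505, -0.2026, 0.0894]
tool_rot: [0.112, 0.994, -0.0, -0.0]
wrist_force: [-0.7, -0.2, 0.6]
opening: 0.0003
finger_force: 0.0
```

```bash
python3 -c "
from h import *
rel()"
```

```text
t 5.1 tcp [ 0.5505 -0.2026  0.0894] rel chopper mm [28.5 -1.4 -0.6] tool x yaw err -0.005 z [-0. -0. -1.] F [-0.71 -0.23  0.61] open 0.0003 q [-0.28  0.38  0.68  1.81 -0.27  1.04  1.85]
```

{"op": "play_rows", "data": {"targets": [[[0.5,0,0,0],[0.5,0,0,0],[0.5,0,0,0],[0.5,0,0,0],[0.5,0,0,0],[0.5,0,0,0],[0.5,0,0,0],[0.5,0,0,0],[0.5,0,0,0],[0.5,0,0,0],[0.5,0,0,0],[0,0,0,0]]]}}

```text
clock: 6.3
tool_pos: [0.4959, -0.19, 0.0892]
tool_rot: [0.112, 0.994, 0.0, -0.0]
wrist_force: [-0.9, 0.6, 0.1]
opening: -0.0002
finger_force: 0.0
```

```bash
python3 -c "
from h import *
rel()
a=r.capture('top');print([[np.round(d['position'],4).tolist() for d in r.place_of('tab_lug','top')],[np.round(d['position'],4).tolist() for d in r.place_of('button_top','top')]])"
```

```text
t 6.3 tcp [ 0.4959 -0.19    0.0892] rel chopper mm [-27.5  -1.1  -0.8] tool x yaw err -0.005 z [-0.001  0.    -1.   ] F [-0.89  0.61  0.05] open -0.0002 q [-0.33  0.26  0.7   1.95 -0.2   1.01  1.81]
[[[0.4829, -0.1861, 0.0896]], [[0.5517, -0.2017, 0.0712]]]
```

{"op": "play_rows", "data": {"targets": [[[0.3,0,0,0],[0.3,0,0,0],[0.3,0,0,0],[0.3,0,0,0],[0,0,0,0],[0,0,0,0]]]}}

```text
clock: 7.05
tool_pos: [0.487, -0.1879, 0.0898]
tool_rot: [0.112, 0.994, -0.001, 0.002]
wrist_force: [10.5, -3.0, -8.2]
opening: -0.0001
finger_force: 5.4
```

```bash
python3 -c "
from h import *
rel()
for n in('top','scene'):
  r.capture(n);print([[np.round(d['position'],4).tolist() for d in r.place_of(t,n)] for t in('tab_lug','button_top')])"
```

```text
t 7.05 tcp [ 0.487  -0.1879  0.0898] rel chopper mm [-36.6  -1.   -0.2] tool x yaw err -0.0045 z [ 0.004 -0.002 -1.   ] F [10.53 -2.99 -8.18] open -0.0001 q [-0.34  0.23  0.71  1.97 -0.18  1.    1.79]
[[[0.4757, -0.1829, 0.0893]], [[0.5543, -0.2019, 0.0709]]]
[[[0.4749, -0.1811, 0.0904]], [[0.558, -0.1992, 0.0776]]]
```

The force reached 11 N, so the tab is at its open stop. I'll back off, lift, and move over the button.

{"op": "play_rows", "data": {"targets": [[[-0.6,0,0,0],[-0.6,0,0,0],[0,0,-1.5,0],[0,0,-2,0],[-2,0,0,0],[-2,0.1,0,0],[-2,0.1,0,0],[0,0,0,0],[0,0,0,0]]]}}

```text
clock: 8.25
tool_pos: [0.5554, -0.2019, 0.1248]
tool_rot: [0.112, 0.994, -0.0, -0.0]
wrist_force: [-1.2, 0.7, 0.1]
opening: 0.0004
finger_force: 0.0
```

```bash
python3 -c "
from h import *
rel()
ims=[]
for n in('top','scene'):
  ims.append(r.capture(n));print([[(np.round(d['position'],4).tolist(),round(d['confidence'],2)) for d in r.place_of(t,n)] for t in('tab_lug','button_top')])
a=ims[0][200:290,400:500];b=ims[1][80:170,220:320]
cv2.imwrite('pics/c2.png',cv2.resize(np.hstack([a,b]),None,fx=4,fy=4,interpolation=cv2.INTER_CUBIC)[:,:,::-1])"
```

```text
t 8.25 tcp [ 0.5554 -0.2019  0.1248] rel chopper mm [33.1  0.3 34.8] tool x yaw err -0.0052 z [-0.001 -0.001 -1.   ] F [-1.17  0.67  0.06] open 0.0004 q [-0.3   0.35  0.7   1.77 -0.24  1.11  1.83]
[[([0.4765, -0.1813, 0.09], 0.86)], [([0.5536, -0.1974, 0.0715], 0.57)]]
[[([0.4722, -0.1792, 0.0908], 0.66)], [([0.5608, -0.2011, 0.0734], 0.39)]]
```

View pics/c2.png

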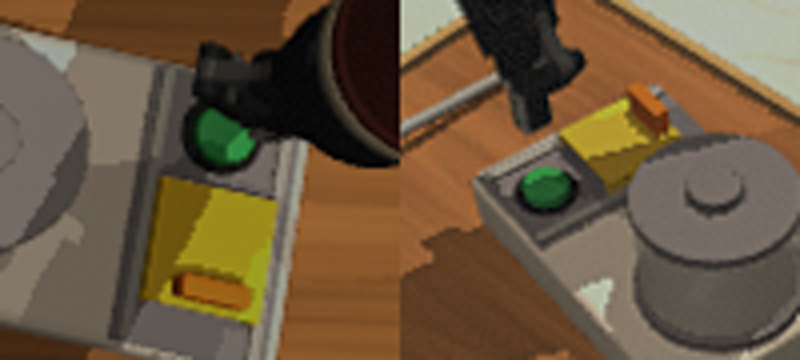

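The crops show the tab fully open and the green button exposed, at about (222,135) in the left crop and (545,188) in the right. The fingers are right above it, so I lower them to just over the button.

{"op": "play_rows", "data": {"targets": [[[-0.2,0.2,1.5,0],[0,0,1.5,0],[0,0,1,0],[0,0,0.5,0],[0,0,0.3,0],[0,0,0,0],[0,0,0,0]]]}}

```text
clock: 9.25
tool_pos: [0.5584, -0.2003, 0.0766]
tool_rot: [0.112, 0.994, -0.0, 0.0]
wrist_force: [-0.3, 0.4, -0.3]
opening: 0.0002
finger_force: 0.0
```

{"op": "play_rows", "data": {"targets": [[[0,0,0.2,0],[0,0,0.2,0],[0,0,0.2,0],[0,0,0.2,0],[0,0,0,0],[0,0,0,0]]]}}

```text
clock: 9.85
tool_pos: [0.5586, -0.2002, 0.0686]
tool_rot: [0.112, 0.994, -0.0, 0.0]
wrist_force: [1.5, 0.7, 2.7]
opening: -0.0002
finger_force: 1.7
```

{"op": "play_rows", "data": {"targets": [[[0,0,0.2,0],[0,0,0.1,0],[0,0,0.1,0],[0,0,0,0],[0,0,0,0]]]}}

```text
clock: 10.35
tool_pos: [0.5587, -0.2002, 0.0665]
tool_rot: [0.112, 0.994, 0.001, 0.001]
wrist_force: [-7.8, 2.3, 26.2]
opening: 0.0001
finger_force: 13.1
```

At 0.0665 m the force jumped to 26 N, so the button is at its stop. I'll let go and retreat.

{"op": "play_rows", "data": {"targets": [[[0,0,-0.5,0],[0,0,-1,0],[0,0,-2,0],[0,0,-3,0],[0,0,-3,0],[0,0,-3,0],[0,0,-2,0],[0,0,0,0],[0,0,0,0]]]}}

```text
clock: 11.25
tool_pos: [0.5578, -0.1999, 0.209]
tool_rot: [0.112, 0.994, 0.0, -0.0]
wrist_force: [0.3, -0.5, 0.6]
opening: -0.0001
finger_force: 0.0
```

```bash
python3 -c "
from h import *
rel()
ims=[]
for n in('top','scene'):
  ims.append(r.capture(n));print([[(np.round(d['position'],4).tolist(),round(d['confidence'],2)) for d in r.place_of(t,n)] for t in('tab_lug','button_top','mug','tostonera')])
b=ims[1][60:340,200:480]
cv2.imwrite('pics/c3.png',cv2.resize(b,None,fx=2,fy=2)[:,:,::-1])"
```

```text
t 11.25 tcp [ 0.5578 -0.1999  0.209 ] rel chopper mm [ 35.    2.8 119. ] tool x yaw err -0.0047 z [-0.001  0.    -1.   ] F [ 0.29 -0.54  0.57] open -0.0001 q [-0.33  0.27  0.72  1.67 -0.19  1.27  1.78]
[[([0.4742, -0.1859, 0.0917], 0.86)], [([0.554, -0.1994, 0.0711], 0.64)], [([0.6582, 0.3841, 0.0124], 0.59)], [([0.5508, 0.1371, 0.0157], 0.84)]]
[[([0.4749, -0.1851, 0.0909], 0.89)], [([0.5596, -0.2015, 0.0739], 0.51)], [([0.6551, 0.3877, 0.0156], 0.95)], [([0.546, 0.1346, 0.0101], 0.89)]]
```

View pics/c3.png

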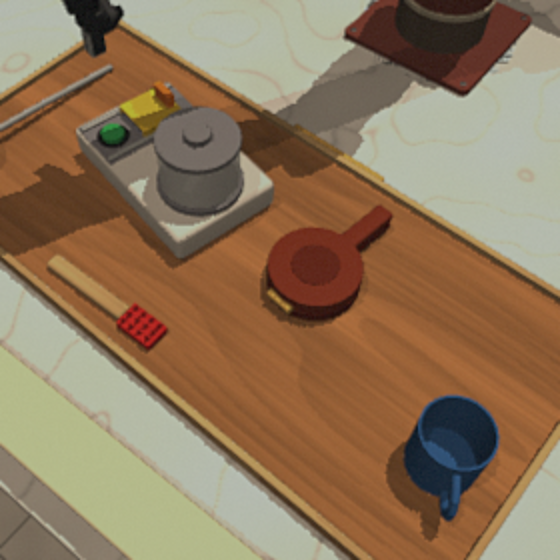

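The picture shows the tab open at (148,108), the green button up at (112,133), the tostonera and mug unmoved, and the gripper clear.

```bash
python3 -c "
from plant import r
print(r.job_done())"
```

```text
the job is handed in; nothing more can be done
None
```

The tab was slid to its open stop, the green button was pressed to its stop and has sprung back, the tostonera and mug are where they stood, and the job was handed in at about 11 s; no verdict was returned.

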